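# Hold the seasoning carousel at the ordered jar

### The job

Look at the coloured order chip lying in the black food basket, take the handle on top of the spring-return seasoning carousel and turn it until the jar with the lid of that same colour stands squarely at the white front arrow on the carousel's foot. The carousel swings back if let go, so finish while still gripping the handle, holding the carousel still there. Leave the jars upright in their wells, and the chips, the bottle and the tub where they are.

Things in the scene. Friction and masses are not known exactly. Their poses are not given: they have to be found in the camera images.
- front (a point): where the ordered jar's axis must end up, fixed on the carousel's foot: 100 mm from the turning axis towards the white arrow (on a black tongue sticking out of the foot beyond the disc's rim, on the robot's side), 30 mm above the counter, the height of the jars' undersides. Its -x axis points from the turning axis out to the arrow; the turning axis lies 100 mm along its +x.
- carousel: wooden disc, 276 mm across, 15 mm thick; origin on its vertical turning axis at its underside, 15 mm above the counter; z up. Napkin box on its back half. A weak spring (0.08 N m per rad, little friction) pulls it back to where it rests at the start; it can turn 2.6 rad either way from there. The ordered jar starts 0.24 to 1.33 rad from the front: one grasp is enough.
- handle: black bar on a steel post on the carousel's axis, turning with it: 60 mm long (its x axis, the carousel's x axis), 16 mm thick (its y axis, the way to pinch it from above), 44 mm tall; origin at the centre of its underside, 141 mm above the counter (top at 185 mm). The jars' lids reach only 123 mm, the bottle beyond the disc 170 mm.
- basket: black plastic food basket fixed on the counter, 220 x 140 mm, 45 mm tall, with a cardboard burger carton (to 69 mm high) in one half and the order chip in the other; origin at the centre of its underside.
- basket_spot (a point): the spot on the basket's floor where the order chip lies, 5 mm above the counter. The one chip here gives the order.
- jar_red: clear round seasoning jar with a red lid and red stripe on its label, 57 mm across, 93 mm tall, standing loose (3 mm play) in one of four ring-shaped wells, 34 mm deep, 100 mm from the carousel's axis and 45 degrees apart on its front half; origin at the centre of its underside, z up.
- jar_yellow: clear round seasoning jar with a yellow lid and yellow stripe on its label, 57 mm across, 93 mm tall, standing loose (3 mm play) in one of four ring-shaped wells, 34 mm deep, 100 mm from the carousel's axis and 45 degrees apart on its front half; origin at the centre of its underside, z up.
- jar_green: clear round seasoning jar with a green lid and green stripe on its label, 57 mm across, 93 mm tall, standing loose (3 mm play) in one of four ring-shaped wells, 34 mm deep, 100 mm from the carousel's axis and 45 degrees apart on its front half; origin at the centre of its underside, z up.
- jar_blue: clear round seasoning jar with a blue lid and blue stripe on its label, 57 mm across, 93 mm tall, standing loose (3 mm play) in one of four ring-shaped wells, 34 mm deep, 100 mm from the carousel's axis and 45 degrees apart on its front half; origin at the centre of its underside, z up.
- chip_red: red plastic order chip, a disc 40 mm across and 8 mm thick, lying either in the basket (the order) or in the dark wooden rack of spare chips; origin at the centre of its underside.
- chip_yellow: yellow plastic order chip, a disc 40 mm across and 8 mm thick, lying either in the basket (the order) or in the dark wooden rack of spare chips; origin at the centre of its underside.
- chip_green: green plastic order chip, a disc 40 mm across and 8 mm thick, lying either in the basket (the order) or in the dark wooden rack of spare chips; origin at the centre of its underside.
- chip_blue: blue plastic order chip, a disc 40 mm across and 8 mm thick, lying either in the basket (the order) or in the dark wooden rack of spare chips; origin at the centre of its underside.
- squeeze_bottle: orange squeeze bottle with a white cap, 60 mm across, 170 mm tall, loose on the counter beyond the carousel; origin at the centre of its underside.
- deli_tub: white open tub, 100 mm across, 85 mm tall, loose on the counter beyond the carousel; origin at the centre of its underside.
Things that resemble listed ones, but are neither listed nor needed, are in the scene too. Several things have the shape of the chip_red; the one meant has the colours described above. What is shaped like the jar_blue but grey is not meant.

How it is judged (in metres and radians):
On the way, in this order (a step that is already met when the one before it is completed fails the run):
1. the fingers grip the carousel's handle (contact force between the fingers and handle above 2 N), for 0.2 s.
2. the jar of the order chip's colour stands at the front arrow, handle gripped (((horizontal distance between chip_red and basket_spot below 0.03 m and horizontal distance between jar_red and front below 0.012 m) or (horizontal distance between chip_yellow and basket_spot below 0.03 m and horizontal distance between jar_yellow and front below 0.012 m) or (horizontal distance between chip_green and basket_spot below 0.03 m and horizontal distance between jar_green and front below 0.012 m) or (horizontal distance between chip_blue and basket_spot below 0.03 m and horizontal distance between jar_blue and front below 0.012 m)) and contact force between the fingers and handle above 2 N), for 0.3 s.
At the end, for the whole second after the job is handed in: The jar whose lid matches the chip in the basket has its axis within 12 mm of the front point, the carousel is still (under 0.06 rad/s), the fingers press on the handle with more than 2 N, and all jars stand upright (all of step 2 and angular speed of carousel below 0.06 rad/s and angle between each of jar_red, jar_yellow, jar_green, jar_blue's own z axis and vertical below 0.2 rad); the arm keeps its last pose, push and grip.
It fails at once if a jar is tipped or lifted out of its well (angle between any of jar_red, jar_yellow, jar_green, jar_blue's own z axis and vertical above 0.35 rad or z of any of jar_red, jar_yellow, jar_green, jar_blue in the frame of carousel above 0.035 m).
It fails at once if a chip, the squeeze bottle or the tub is moved by more than 25 mm (distance of any of chip_red, chip_yellow, chip_green, chip_blue, squeeze_bottle, deli_tub from where it was at the start of the episode above 0.025 m).
It also fails if it takes over 38 s, if anything falls off the work surface, if the arm or the gripper's body presses on something with over 40 N, if the wrist force passes 120 N, or if a joint passes its speed limit or range.

### The arm

A 6-joint arm with a two-finger parallel gripper is mounted at the origin on the work surface. World frame = base frame: x ahead of the robot, y to its left, z up, the work surface at z = 0. Lengths are in m, angles in degrees, forces in N, time in s.
With the tool pointing down it reaches from about 0.375 to 0.9 m from the base axis. Payload 3.1 kg.
Tool frame: the origin (TCP) lies at the very end of the fingers, on their centre line; the grasp point (between the pads) lies 19 mm behind it; z points along the fingers, y is the line along which they close (so a half turn about z gives the same grasp; the last joint's range is limited). The gripper opens to 87 mm and grips with 3 to 60 N. Pads are 19 mm wide; open, the fingers measure 117 mm over their backs; the gripper's body (75 mm by 190 mm) begins 51 mm behind the grasp point.
Start: joints at [-86.774, 30.224, 82.088, -0, 67.689, -10.227], TCP at [0.145, -0.608, 0.223] pointing down, gripper open.
Joint ranges: [-176.69, 176.69], [-43.24, 126.21], [12.49, 139.97], [-82, 262], [0, 151.66], [-163.58, 163.58]. Speed limits (degrees/s): [159.86, 159.86, 180, 180, 180, 180].

### API

Orientations are given as a 3x3 rotation matrix whose columns are the frame's x, y, z axes.
In Python, from rig import * gives the robot as it stands.
- The arm moves only by the tool jog_arm, never from a script. Its arguments are lists of equal length, an entry for each row: "delta_pos": the shift along the world's x, y, z in cm, a list of three; "turn": the turn about the world's z in degrees; "grip": the closure, from 0 (fully open) to 1 (shut). In form: {"delta_pos": [[x, y, z], ...], "turn": [turn, ...], "grip": [grip, ...]}. A call has 1 to 12 rows; each row is the pose to reach, as a shift and turn from the pose commanded when the call began; what a row does not reach only later rows make up. A row lasts 1/8 s, in which the tool goes at most 62.5 mm and 10.7 degrees, less where a joint would pass 70% of its speed; a pose out of reach is approached as far as the arm can. A call with a gripper value outside its range is refused whole. The fingers move at their own pace and stop on an object; the grip force is fixed at half the most. Time passes only in rows, so rows that repeat a pose let the fingers close. It gives the time, the measured TCP pose, the force, the opening and the grip force at its end, in the units of the state.
- read_state(): the state, without advancing time (a new reading comes with each control period).
- capture(name): name is "side" or "top" or "wrist"; returns a dict with "color" (480x640x3 uint8, blue, green, red), "fovy" (degrees; the focal length in pixels is half the picture's height over the tangent of half this angle, whatever the lens; pixels are square), "cx", "cy" (the principal point, pixels), "camera_from_world" (4x4, takes a point from world to camera coordinates). Camera axes: x right, y up, looking along -z (the intrinsics and any distortion apply to the point x, -y, -z); pixel columns grow to the right and rows downward; lengths in m; the calibration is good to about 2 mm. A picture is of the moment at which its call begins. There is no depth.
- hand_in(): hands the job in; it is judged then, once.
The state is a dict: "time_s": time; "joint_positions": joint angles; "qvel": joint speeds; "tau": joint torques, N m; "position": TCP position; "tcp_rot": TCP orientation; "force": force on the tool from outside, world axes, zero at the start; "moment": the same for the moment, N m; "opening": opening from 0.0 (shut) to 1.0 (fully open); "grasp_force": force on a finger pad.
Only numpy, scipy, OpenCV 4.12 (cv2) and the standard library are available. Lean on these libraries where they do the work, as an engineer would, in place of code of your own. Each camera call takes 0.05 s, during which the arm holds its last target. There are 200 camera calls.

## Working session

There is one attempt and no reset: what is moved stays moved. The work goes in short steps, Python scripts to look and compute and a tool call to move; the robot and the scene stay as the last step left them, time stands still between calls to the robot, and variables do not carry over. Pictures are saved under pics/ and viewed, at most 10 in all, crops included, and the job is handed in when it is done.

Besides the shell and the picture viewer there is one more tool, called by a JSON object that holds its "api" and its "payload", one argument or row to a line. jog_arm: Moves the arm, as the interface text tells. Its arguments: {"type":"object","properties":{"delta_pos":{"type":"array"},"turn":{"type":"array"},"grip":{"type":"array"}},"required":["delta_pos","turn","grip"]}

```bash
mkdir -p pics; cat > h.py <<'E'
from rig import *
import numpy as np, cv2, pickle
def K(c):
    f=240/np.tan(np.radians(c["fovy"])/2); return f
def ray(c,uv,z):
    f=K(c); M=c["camera_from_world"]; R=M[:3,:3]; o=-R.T@M[:3,3]
    d=R.T@np.array([(uv[0]-c["cx"])/f,-(uv[1]-c["cy"])/f,-1])
    return o+d*(z-o[2])/d[2]
def proj(c,p):
    f=K(c); q=c["camera_from_world"]@np.append(p,1)
    return np.array([c["cx"]+f*q[0]/-q[2], c["cy"]-f*q[1]/-q[2]])
E
python3 - <<'E'
from h import *
for n in ("top","side"):
    c=capture(n); cv2.imwrite(f"pics/{n}0.png",c["color"]); print(n,{k:v for k,v in c.items() if k not in("color",)})
    pickle.dump(c,open(n+"0.pkl","wb"))
s=read_state(); print(s["time_s"],s["position"],s["tcp_rot"])
E
```

```text
top {'fovy': 47.31303506177382, 'cx': 317.1673991458658, 'cy': 239.47154784760525, 'camera_from_world': array([[-0.02199423, -0.99956053,  0.01987474, -0.01185089],
       [ 0.98873176, -0.01880301,  0.14851249, -0.5896421 ],
       [-0.14807352,  0.0229172 ,  0.98871079, -1.53200303],
       [ 0.        ,  0.        ,  0.        ,  1.        ]])}
side {'fovy': 54.32118056541761, 'cx': 317.6515770538127, 'cy': 235.6208293360596, 'camera_from_world': array([[ 0.93393206, -0.35735675,  0.00818932, -0.51977584],
       [ 0.25480481,  0.68163638,  0.68589092, -0.22118049],
       [-0.25068989, -0.63848884,  0.72765828, -0.96657341],
       [ 0.        ,  0.        ,  0.        ,  1.        ]])}
0.1 [ 0.1453939  -0.60717731  0.2216562 ] [[ 9.72565662e-01  2.32628503e-01 -1.13312151e-04]
 [ 2.32628265e-01 -9.72563704e-01  1.98305883e-03]
 [ 3.51112721e-04 -1.95501453e-03 -9.99998027e-01]]
```

View pics/top0.png

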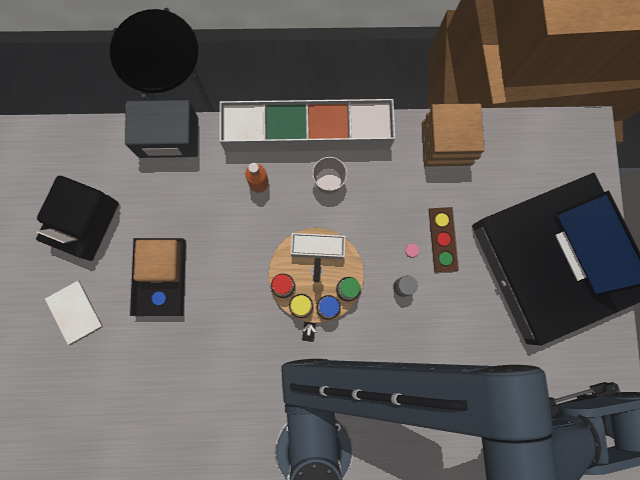

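View pics/side0.png

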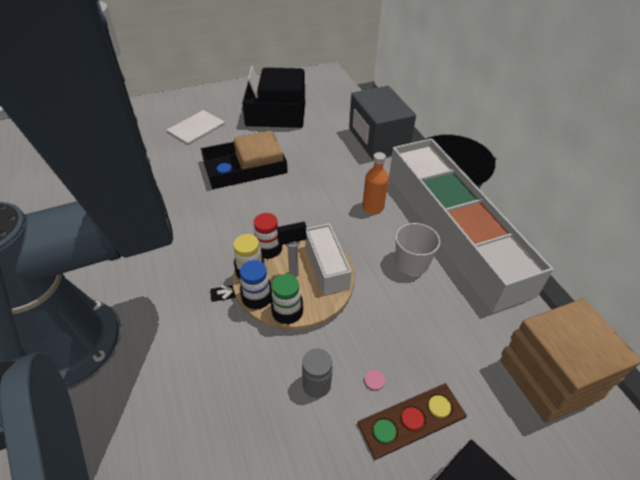

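The pictures show the blue chip in the basket at top px (158,298). The lids are red (283,285), yellow (301,306), blue (329,307) and green (349,288), with the handle at (317,270) and the arrow at (310,330). The order is blue.

```bash
cat >> h.py <<'E'
from scipy.optimize import least_squares
HUE={"red":((0,8),),"yellow":((24,34),),"green":((50,80),),"blue":((100,125),)}
def lid(c,col,guess,r=22):
    hsv=cv2.cvtColor(c["color"],cv2.COLOR_BGR2HSV); lo,hi=HUE[col][0]
    m=cv2.inRange(hsv,(lo,120,60),(hi,255,255))
    if col=="red": m|=cv2.inRange(hsv,(172,120,60),(180,255,255))
    w=np.zeros_like(m); cv2.circle(w,tuple(int(round(x)) for x in guess),r,255,-1); m&=w
    n,l,s,ce=cv2.connectedComponentsWithStats(m); i=1+np.argmax(s[1:,4])
    cnt=cv2.findContours((l==i).astype(np.uint8),cv2.RETR_EXTERNAL,cv2.CHAIN_APPROX_NONE)[0][0]
    e=cv2.minEnclosingCircle(cnt)
    return ce[i],e[0],s[i,4],e[1]
E
python3 - <<'E'
from h import *
c=pickle.load(open("top0.pkl","rb")); s=pickle.load(open("side0.pkl","rb"))
print("cam",-c["camera_from_world"][:3,:3].T@c["camera_from_world"][:3,3])
P={}
for k,g,gs in(("red",(283,285),(266,221)),("yellow",(301,306),(247,243)),("blue",(329,307),(254,270)),("green",(349,288),(286,284))):
    ce,e,a,r=lid(c,k,g,14); ce2,e2,a2,r2=lid(s,k,gs,14)
    P[k]=ray(c,ce,.121); print(k,ce,e,a,r,P[k],"side",e2,a2,ray(s,e2,.118))
Q=np.array([P[k][:2] for k in P]); 
f=least_squares(lambda v:np.hypot(*(Q-v[:2]).T)-.1,[.6,0]); C=f.x; print("centre",C,"res",f.fun)
for k in P: d=P[k][:2]-C; print(k,np.degrees(np.arctan2(d[1],d[0])))
# disc
hsv=cv2.cvtColor(c["color"],cv2.COLOR_BGR2HSV)
# arrow white pixels near (310,330)
for cc,g,z,n in((c,(310,330),.01,"top"),(s,(221,294),.01,"side")):
    g0=cc["color"].astype(int); w=np.zeros((480,640),np.uint8); cv2.circle(w,g,13,255,-1)
    img=cc["color"][g[1]-40:g[1]+20,g[0]-40:g[0]+60] if n=="side" else cc["color"][215:345,255:380]
    cv2.imwrite(f"pics/crop_{n}.png",cv2.resize(img,None,fx=5,fy=4.5 if n=="top" else 5,interpolation=cv2.INTER_CUBIC) if n=="side" else cv2.resize(img,None,fx=4.5,fy=4.5,interpolation=cv2.INTER_CUBIC))
    print(n,ray(cc,g,.01))
E
```

```text
cam [0.35588814 0.01217649 1.60251269]
red [281.53459119 283.5408805 ] (282.0, 283.4444580078125) 318 10.576691627502441 [0.4593509  0.07665384 0.121     ] side (265.2045593261719, 223.0) 390 [0.45905816 0.07546818 0.118     ]
yellow [300.35031847 304.70063694] (300.0853576660156, 304.7926940917969) 314 10.157478332519531 [0.40153926 0.02689403 0.121     ] side (245.984375, 244.90625) 429 [0.4018603  0.02645453 0.118     ]
blue [329.13861386 306.25742574] (329.3404235839844, 306.3616943359375) 303 9.927058219909668 [ 0.39573016 -0.05033878  0.121     ] side (253.11224365234375, 270.66326904296875) 487 [ 0.39711156 -0.04712215  0.118     ]
green [349.69285714 287.10357143] (349.7241516113281, 287.1810302734375) 280 9.576745986938477 [ 0.44593344 -0.1072162   0.121     ] side (285.1000061035156, 286.0) 480 [ 0.44574491 -0.10690041  0.118     ]
centre [ 0.49071103 -0.01814723] res [-1.46603361e-04 -9.84491228e-05  2.87898687e-04 -3.08898221e-04]
red 108.30418294196669
yellow 153.20135783606506
blue -161.27711060971598
green -116.69001939276677
top [0.33229448 0.0015962  0.01      ]
side [0.32649923 0.00156642 0.01      ]
```

View pics/crop_top.png

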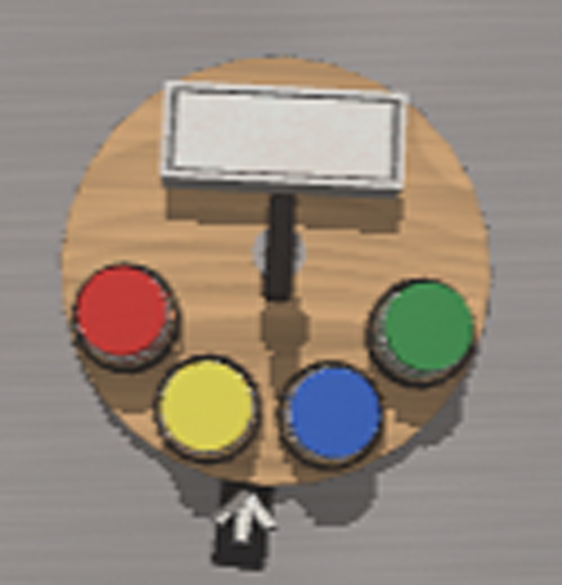

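View pics/crop_side.png

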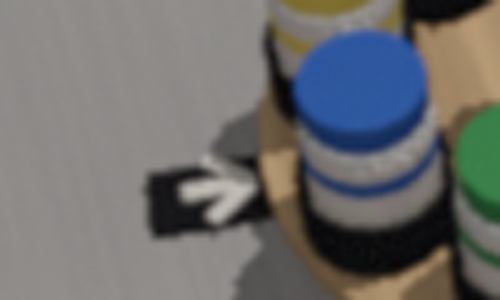

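```bash
python3 - <<'E'
from h import *
c=pickle.load(open("top0.pkl","rb")); C=np.array([.4907,-.0181])
g=c["color"].max(2)
# dark bar of tongue end & handle
w=np.zeros_like(g); w[331:345,298:322]=1
m=((g<55)*w).astype(np.uint8); print(m.sum(),"tongue");ys,xs=np.nonzero(m)
p=ray(c,(xs.mean(),ys.mean()),.012)[:2]; print(p)
w[:]=0; w[318:345,300:320]=1
ys,xs=np.nonzero((c["color"].min(2)>150)*w); 
q=ray(c,(xs.mean(),ys.mean()),.012)[:2]; print(q,len(xs))
for v in(p,q): d=v-C; print(np.degrees(np.arctan2(d[1],d[0])))
w[:]=0; w[257:283,305:328]=1
m=((g<60)*w).astype(np.uint8); ys,xs=np.nonzero(m)
P=np.array([ray(c,u,.185)[:2] for u in zip(xs,ys)]); print("handle",P.mean(0),len(P),np.ptp(P,0)); u=np.linalg.svd(P-P.mean(0))[2][0]; print(np.degrees(np.arctan2(u[1],u[0])))
E
```

```text
82 tongue
[0.31465394 0.00865992]
[0.33436321 0.00163522] 43
171.3569039906964
172.80530770442792
handle [ 0.4885125  -0.01763547] 127 [0.05996384 0.01428332]
175.6357185595245
```

{"api": "jog_arm", "payload": {
  "delta_pos": [
    [0, 0, 5],
    [0, 0, 8],
    [2.5, 5, 8],
    [5, 10, 8],
    [7.5, 15, 8],
    [10, 20, 8],
    [12.5, 25, 8],
    [15, 30, 8],
    [18, 35, 8],
    [21, 40, 8],
    [24, 45, 8],
    [27, 49, 8]
  ],
  "turn": [0, 0, -2, -4, -6, -8, -10, -12, -14, -16, -17, -17.5],
  "grip": [0, 0, 0, 0, 0, 0, 0, 0, 0, 0, 0, 0]
}}

```text
time_s: 1.6
position: [0.4157, -0.1156, 0.3025]
tcp_rot: [[0.998, -0.07, -0.0], [-0.07, -0.998, 0.0], [-0.0, -0.0, -1.0]]
force: [0.4, -0.1, 0.3]
opening: 0.997
grasp_force: 0.0
```

{"api": "jog_arm", "payload": {
  "delta_pos": [
    [3.5, 5, 0],
    [7.4, 9.7, 0],
    [7.4, 9.7, 0],
    [7.4, 9.7, -4],
    [7.4, 9.7, -7],
    [7.4, 9.7, -7]
  ],
  "turn": [0, 0, 0, 0, 0, 0],
  "grip": [0, 0, 0, 0, 0, 0]
}}

```text
time_s: 2.35
position: [0.4868, -0.0211, 0.2305]
tcp_rot: [[0.997, -0.072, -0.007], [-0.072, -0.997, 0.002], [-0.007, -0.001, -1.0]]
force: [0.1, -0.7, 0.2]
opening: 1.001
grasp_force: 0.0
```

```bash
python3 - <<'E'
from h import *
c=capture("wrist"); cv2.imwrite("pics/w1.png",c["color"]); print(read_state()["position"])
print(proj(c,[.4907,-.0181,.185]))
E
```

```text
[ 0.48835371 -0.02142693  0.23202118]
[313.10766427 259.81613677]
```

View pics/w1.png

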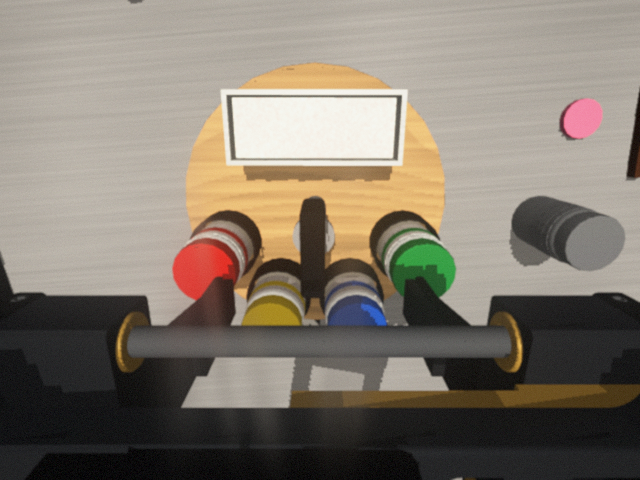

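The wrist view shows the handle at (313,250), centred between the fingers and aligned with them, so I go down and close.

{"api": "jog_arm", "payload": {
  "delta_pos": [
    [0.1, 0.3, -3],
    [0.1, 0.3, -6],
    [0.1, 0.3, -8.5],
    [0.1, 0.3, -8.5],
    [0.1, 0.3, -8.5],
    [0.1, 0.3, -8.5],
    [0.1, 0.3, -8.5],
    [0.1, 0.3, -8.5],
    [0.1, 0.3, -8.5],
    [0.1, 0.3, -8.5],
    [0.1, 0.3, -8.5]
  ],
  "turn": [0, 0, 0, 0, 0, 0, 0, 0, 0, 0, 0],
  "grip": [0, 0, 0, 0, 0.5, 1, 1, 1, 1, 1, 1]
}}

```text
time_s: 3.78
position: [0.4904, -0.0178, 0.1475]
tcp_rot: [[0.998, -0.071, -0.0], [-0.071, -0.998, 0.0], [-0.0, -0.0, -1.0]]
force: [0.8, -0.3, -0.2]
opening: 0.285
grasp_force: 0.0
```

{"api": "jog_arm", "payload": {
  "delta_pos": [
    [0, 0, 0],
    [0, 0, 0],
    [0, 0, 0],
    [0, 0, 0],
    [0, 0, 0]
  ],
  "turn": [0, 0, 0, 0, 0],
  "grip": [1, 1, 1, 1, 1]
}}

```text
time_s: 4.4
position: [0.4904, -0.017, 0.1475]
tcp_rot: [[0.997, -0.071, 0.0], [-0.071, -0.997, 0.001], [-0.0, -0.001, -1.0]]
force: [0.8, 6.6, 0.0]
opening: 0.181
grasp_force: 30.0
```

Gripped at 30 N. Next I turn it -26°.

{"api": "jog_arm", "payload": {
  "delta_pos": [
    [0, 0.05, 0],
    [0, 0.05, 0],
    [0, 0.05, 0],
    [0, 0.05, 0],
    [0, 0.05, 0],
    [0, 0.05, 0],
    [0, 0.05, 0],
    [0, 0.05, 0],
    [0, 0.05, 0],
    [0, 0.05, 0],
    [0, 0.05, 0],
    [0, 0.05, 0]
  ],
  "turn": [-2, -5, -8, -11, -14, -17, -20, -23, -25, -26, -26, -26],
  "grip": [1, 1, 1, 1, 1, 1, 1, 1, 1, 1, 1, 1]
}}

```text
time_s: 5.9
position: [0.4906, -0.0166, 0.1475]
tcp_rot: [[0.865, -0.502, 0.0], [-0.502, -0.865, 0.001], [-0.0, -0.001, -1.0]]
force: [0.4, 5.5, -0.2]
opening: 0.183
grasp_force: 30.0
```

```bash
python3 - <<'E'
from h import *
s=capture("side"); c=capture("top"); cv2.imwrite("pics/s2.png",s["color"][120:340,130:430].repeat(2,0).repeat(2,1))
C=np.array([.4907,-.0181])
for a in(172.5,):
  t=C+.1*np.array([np.cos(np.radians(a)),np.sin(np.radians(a))]); print("target",t)
  for k in((s,"side"),(c,"top")):
    g=proj(k[0],[*t,.12])
    try:
      e=lid(k[0],"blue",g,20); p=ray(k[0],e[1],.118 if k[1]=="side" else .121)[:2]; d=p-C; print(k[1],g,e,p,np.degrees(np.arctan2(d[1],d[0])),np.hypot(*(p-t)))
    except Exception as x: print(k[1],x)
S=read_state(); print(S["time_s"],S["position"],S["force"],S["moment"],S["grasp_force"])
E
```

```text
target [ 0.39155551 -0.00504738]
side [244.99979994 256.04925005] (array([245.38914027, 256.93891403]), (245.5, 256.5), np.int32(442), 12.510096549987793) [ 0.39246037 -0.00486796] 172.3289124758517 0.0009224735684568335
top attempt to get argmax of an empty sequence
6.0 [ 0.49054098 -0.0166077   0.1474637 ] [ 2.00109123  4.54699517 -1.5855671 ] [ 1.02860317 -0.30486265  0.02706444] 29.98759408379101
```

View pics/s2.png

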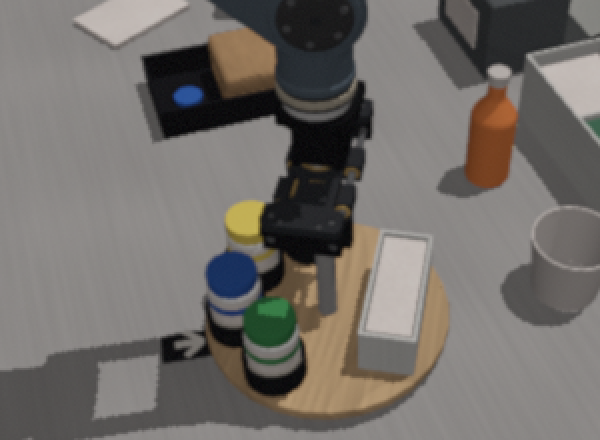

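The blue jar is at the arrow (lid at side px 245,256, about 1 mm from the target) and the handle is still gripped at 30 N. I'll let it settle briefly, then hand in.

{"api": "jog_arm", "payload": {
  "delta_pos": [
    [0, 0, 0],
    [0, 0, 0],
    [0, 0, 0],
    [0, 0, 0],
    [0, 0, 0],
    [0, 0, 0]
  ],
  "turn": [0, 0, 0, 0, 0, 0],
  "grip": [1, 1, 1, 1, 1, 1]
}}

```text
time_s: 6.75
position: [0.4906, -0.0166, 0.1475]
tcp_rot: [[0.865, -0.502, 0.0], [-0.502, -0.865, 0.001], [-0.0, -0.001, -1.0]]
force: [1.7, 5.8, 0.4]
opening: 0.181
grasp_force: 30.0
```

```bash
python3 -c "
from rig import *
print(hand_in())"
```

```text
the job is handed in; nothing more can be done
None
```

The order chip was blue: I turned the carousel until the blue jar measured about 1 mm from the front point, and handed the job in at about 6.8 s, still gripping the handle at 30 N; no verdict was returned.

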